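# Clamp a dopped cabochon in the hand press and hold it

### The arm

A 6-joint arm with a two-finger parallel gripper is mounted at the origin on the work surface. World frame = base frame: x ahead of the robot, y to its left, z up, the work surface at z = 0. Lengths are in mm, angles in degrees, forces in N, time in s.
With the tool pointing down it reaches from about 300 to 850 mm from the base axis. Payload 4.2 kg.
Tool frame: the origin (TCP) lies on the centre line of the jaws, within the pads' length; the fingertips stand 14 mm ahead of it and the grasp point (between the pads) lies 5 mm behind it; z points along the fingers, y is the line along which they close (so a half turn about z gives the same grasp; the last joint's range is limited). The gripper opens to 91 mm and grips with 3 to 60 N. Pads are 32 mm wide; open, the fingers measure 118 mm over their backs; the gripper's body (76 mm by 178 mm) begins 60 mm behind the grasp point.
Start: joints at [-66.406, 18.312, 89.639, -0, 72.044, -1.146], TCP at [240.646, -522.237, 227.976] pointing down, gripper open.
Joint ranges: [-177.97, 177.97], [-48.28, 115.42], [12.27, 149.76], [-77.06, 257.06], [2.81, 150.46], [-146.56, 146.56]. Speed limits (degrees/s): [147.25, 147.25, 180, 180, 180, 180].

### API

Orientations are given as [roll, pitch, yaw] about the fixed x, y, z axes, in that order (R = Rz(yaw) Ry(pitch) Rx(roll)).
In Python, from workcell import env gives the robot as it stands.
- The arm moves only by the tool arm_command, never from a script. Its argument "motion" is a list of rows, each an object with "offset": the shift along the tool's x, y, z in m, a list of three; "spin": the turn about the tool's z in rad. In form: [{"offset": [tx, ty, tz], "spin": spin}, ...]. A call has 1 to 5 rows; each row shifts and turns the commanded pose from where the row before left it, along the tool's axes as they then stand; what a row does not reach is not made up. A row lasts 1/8 s, in which the tool goes at most 62.5 mm and 10.7 degrees, less where a joint would pass 70% of its speed; a pose out of reach is approached as far as the arm can. A call with a gripper value outside its range is refused whole. "jaw" is the finger opening in m, from 0 to 0.0912, set as the call begins (left out, the last holds). The fingers move at their own pace and stop on an object; "newtons" is the grip in N (left out, the last holds). Time passes only in rows, so rows that do not move let the fingers close. It gives the time, the measured TCP pose, the force, the opening and the grip force at its end, in the units of the state.
- env.state(): the state, without advancing time (a new reading comes with each control period).
- env.grab_frame(name): name is "side" or "top" or "wrist"; returns (picture, depth): 480x640x3 uint8, blue, green, red; 480x640 float32, mm along the optical axis (not along the pixel's ray), 0 where there is no reading.
- env.camera_model(name): a dict with "fx", "fy", "cx", "cy" (pixels), "k1" (the pictures are not rectified: a ray, as slopes to the right and down, at radius r is drawn at 1 + k1 r^2 times it, then the intrinsics apply), "eye" and "rotation" of the camera in the world; the wrist camera has in their place "hand_eye" (4x4, takes a point from camera to tool coordinates, whose origin is the TCP and whose axes are the flange's). Camera axes: x right, y down, z forward; pixel columns grow to the right and rows downward; lengths in mm; the calibration is good to about 2 mm. A picture is of the moment at which its call begins: read the wrist's pose just before it. camera_model takes no time and is no camera call.
- env.job_done(): hands the job in; it is judged then, once.
Trained networks look in the newest picture that a camera, given by its name, has taken for a name from the list of things; names that differ only in an ending like _2 or _b are one class to them, and where a whole thing is asked for, a point or a joint stands for the part that bears it (a point fixed in the world has none). Each returns a list of dicts, best first, with "score" (0 to 1); they miss things now and then, are a little off and sometimes report something else, mostly with a low value. They report only what shows in the picture. A call takes as long as a camera call.
- env.boxes_of(camera, target): "bbox" ([left, top, right, bottom] in pixels, round what is visible of it).
- env.pinpoint(camera, target): "location" ([column, row] in pixels: a listed point, or the origin of a listed thing).
The state is a dict: "time_s": time; "qpos": joint angles; "qvel": joint speeds; "effort": joint torques, N m; "ee_pos": TCP position; "ee_rot": TCP orientation; "force": force on the tool from outside, world axes, zero at the start; "torque": the same for the moment, N m; "gripper_width": finger opening in mm; "gripper_force": force on a finger pad.
Only numpy, scipy, OpenCV 4.12 (cv2) and the standard library are available. Lean on these libraries where they do the work, as an engineer would, in place of code of your own. Each camera call takes 0.05 s, during which the arm holds its last target. There are 200 camera calls.

### The job

Take the dop stick that carries the carnelian stone out of the ceramic dish and drop it end-down, stone up, all the way into the hole of the walnut block on the hand press, and let go of it. Then bring the press handle down past its first two clicks to the third click and no farther, so that the ram's rubber nose clamps the stick; the handle springs back if released, so finish while still holding it at the third click. Leave the bare stick and the other things alone.

Things in the scene. Friction and masses are not known exactly. Their poses are not given: they have to be found in the camera images.
- press: Fixed black cast iron hand press, bed 110 x 250 x 14 mm. Origin on the shelf under its upright (70 x 70 mm, 130 mm high; a detent housing on its +x side reaches 173 mm). Its x axis is parallel to the handle's pivot; along its y axis the walnut block stands 130 mm to -y and the handle reaches to +y. Placed and turned differently each time.
- press_hole (a point): Centre of the mouth of the hole in the press's walnut holding block (60 x 60 mm, top 60 mm above the shelf). Round vertical hole, 15.6 mm wide, 2 mm chamfer, 45 mm deep. The ram's nose points at it from press +y and reaches 21 mm above the block's top: keep fingers higher than that.
- press_hub (a point): Point on the handle's pivot axis, 100 mm above the shelf, straight above the press origin. The handle turns about the press's x axis through it.
- handle_grip (a point): Middle of the bent steel handle's grip, on the bar's centre line: level round bar 14 mm thick, 98 mm long, parallel to press x. At joint q it is 100 mm to press -x of the hub, 160*cos(0.75-q) mm to press +y and 160*sin(0.75-q) mm above it. The arm to the pivot joins the grip's +x end, 48 mm away. Pinch it from above (it turns in the fingers) or push it down.
- handle (a joint): Handle angle, rad: 0 up (rest), grows as the grip goes down. Clicks (notches) at 0.28, 0.56 and 0.84; ridges at 0.14, 0.42, 0.70 and, past the third click, 0.98; stop 1.10. Takes about 5 N at the grip at first, 10 to 11 N at the third click, 2 N more climbing each ridge. Let go, it springs back to 0. The ridges show on the rim of the 92 mm index plate on the press's +x side.
- dop_stick: Loose aluminium dop stick, round, 14 mm thick, 132 mm long with a chamfered foot, and on its top end a domed carnelian cabochon 14 mm wide, 8 mm high: 140 mm in all, about 45 g. Origin at the centre of its foot, z axis along the stick towards the stone. Starts standing loosely in one of the dish's two sockets, foot 6 mm above the shelf.
- bare_stick: A like stick without a stone and shorter (100 mm), standing in the other socket; leave it there.
- dish: Fixed grey ceramic dop dish, 150 x 64 x 30 mm, origin under its centre. Two sockets 17 mm wide and 24 mm deep, 42 mm to either side of its centre along its x axis.
- bezel_cup: Loose pewter bezel cup, 44 mm wide, 20 mm high, origin under its centre; leave alone.
- cabochon: Loose carnelian cabochon, 40 mm wide, 13 mm high, origin under its centre; leave alone.
- polish_jar: Jar of polish, 56 mm wide, 60 mm high, origin under its centre; leave alone.
- nose: Rubber nose of the press's ram, 14 mm thick, level, 74 mm above the shelf. Origin at the centre of its end face, 19.5 mm from the hole's axis while the handle is up. It advances 25 mm per rad of the handle, meets a stick in the hole at about 0.5 rad and then yields on a spring, pushing with about 4 N at the third click.

How it is judged (in metres and radians):
On the way, in this order (a step that is already met when the one before it is completed fails the run):
1. the stick with the stone stands fully in the block's hole, stone up, let go, with the handle still up (z of dop_stick in the frame of press_hole below -0.038 m and horizontal distance between dop_stick and press_hole below 0.005 m and angle between dop_stick's own z axis and vertical below 0.12 rad and contact force between each of the fingers, the arm and dop_stick below 0.1 N and value of joint handle below 0.1 rad), for 0.2 s.
2. the handle comes past the first two clicks (z of dop_stick in the frame of press_hole below -0.038 m and horizontal distance between dop_stick and press_hole below 0.005 m and angle between dop_stick's own z axis and vertical below 0.12 rad and value of joint handle above 0.56 rad), for 0.02 s.
At the end, for the whole second after the job is handed in: Robot still holds the handle (over 2 N) at 0.77 to 0.91 rad; stone-up stick in the hole (foot over 38 mm deep, within 5 mm, tilt under 0.12 rad), clamped by the nose (over 1 N), not touched by the robot; bare stick still in its socket (within 20 mm, tilt under 0.25 rad) (z of dop_stick in the frame of press_hole below -0.038 m and horizontal distance between dop_stick and press_hole below 0.005 m and angle between dop_stick's own z axis and vertical below 0.12 rad and value of joint handle between 0.77 and 0.91 rad and contact force between any of the fingers, the arm and handle above 2 N and contact force between nose and dop_stick above 1 N and contact force between each of the fingers, the arm and dop_stick below 0.1 N and angle between bare_stick's own z axis and vertical below 0.25 rad and distance of bare_stick from where it was at the start of the episode below 0.02 m); the arm keeps its last pose, push and grip.
It fails at once if the handle is forced past the third click (beyond 0.96 rad) (value of joint handle above 0.96 rad).
It fails at once if a bystander is moved by more than 25 mm (distance of any of bare_stick, bezel_cup, cabochon, polish_jar from where it was at the start of the episode above 0.025 m).
It also fails if it takes over 70 s, if anything falls off the work surface, if the arm or the gripper's body presses on something with over 40 N, if the wrist force passes 120 N, or if a joint passes its speed limit or range.

## Working session

There is one attempt and no reset: what is moved stays moved. The work goes in short steps, Python scripts to look and compute and a tool call to move; the robot and the scene stay as the last step left them, time stands still between calls to the robot, and variables do not carry over. Pictures are saved under pics/ and viewed, at most 10 in all, crops included, and the job is handed in when it is done.

Besides the shell and the picture viewer there is one more tool, called after "Emit:" by a JSON object that holds its "method" and its "body". arm_command: Moves the arm, as the interface text tells. Its arguments: {"type":"object","properties":{"motion":{"type":"array"},"jaw":{"type":"number"},"newtons":{"type":"number"}},"required":["motion"]}

```bash
mkdir -p pics
cat > h.py <<'E'
import numpy as np, cv2
from workcell import env
from scipy.spatial.transform import Rotation as R
def cam(name, st=None):
    m=env.camera_model(name)
    if 'hand_eye' in m:
        st=st or env.state(); T=np.eye(4); T[:3,:3]=R.from_euler('xyz',st['ee_rot'],degrees=True).as_matrix(); T[:3,3]=st['ee_pos']
        T=T@np.array(m['hand_eye']); return m,T[:3,:3],T[:3,3]
    return m,np.array(m['rotation']).reshape(3,3),np.array(m['eye'])
def ray(name,px,st=None):
    m,Rm,e=cam(name,st)
    d=np.array([(px[0]-m['cx'])/m['fx'],(px[1]-m['cy'])/m['fy']]); u=d.copy()
    for _ in range(20): u=d/(1+m['k1']*(u@u))
    return e,Rm@np.array([u[0],u[1],1.])
def at_z(name,px,z,st=None):
    e,d=ray(name,px,st); return e+d*(z-e[2])/d[2]
def at_d(name,px,dep,st=None):
    e,d=ray(name,px,st); return e+d*dep
E
python3 - <<'E'
from h import *
print(env.state())
for c in('top','side'):
    p,d=env.grab_frame(c); cv2.imwrite(f'pics/{c}0.png',p); np.save(f'{c}0.npy',d); print(c,env.camera_model(c)['eye'])
    for n in('press_hole','press_hub','handle_grip','dop_stick','bare_stick','dish','press','nose'):
        for r in env.pinpoint(c,n)[:2]: print(n,np.round(r['location'],1),round(r['score'],2))
E
```

```text
{'time_s': 0.0, 'qpos': array([-6.64072721e+01,  1.83537011e+01,  8.97069474e+01,  2.66065177e-04,
        7.20439166e+01, -1.14496048e+00]), 'qvel': array([-0.09050171,  0.03917666, -0.00382795,  0.0957314 ,  0.05278907,
        0.00754622]), 'effort': array([ 5.13474024e-04, -4.12460554e+01, -2.31969631e+01,  7.26648071e-02,
        4.54825989e-02, -1.31159595e-04]), 'ee_pos': array([ 240.43437026, -521.78614615,  227.09594463]), 'ee_rot': array([-1.79895461e+02, -2.34232425e-03,  2.47376040e+01]), 'force': array([0.18177193, 1.15571511, 0.74096749]), 'torque': array([-0.01842967,  0.01808634, -0.03213078]), 'gripper_force': 0.0, 'gripper_width': 91.50346214676632}
top [ 460.53773371   15.30035794 1539.94175549]
press_hole [361.4 245.7] 0.9
press_hub [310. 236.] 0.85
handle_grip [248.7 257.1] 0.73
handle_grip [356.5 243.2] 0.72
dop_stick [447.7 286.1] 0.57
bare_stick [451.2 255.4] 0.43
dish [449.7 269.7] 0.68
press [310.4 235.1] 0.36
nose [352.7 241.1] 0.63
side [ 448.15507708 -749.59417187  820.09080674]
press_hole [333.5 296.2] 0.65
press_hub [333.5 243. ] 0.84
handle_grip [290.6 178.3] 0.7
dop_stick [312.7 414.6] 0.73
bare_stick [357.3 413.5] 0.56
dish [333.7 415.3] 0.72
dish [357.7 412.4] 0.18
press [334.3 271.3] 0.65
nose [311.8 411.7] 0.67
```

Run:
```python
from h import *
t=cv2.imread('pics/top0.png'); s=cv2.imread('pics/side0.png')
a=cv2.resize(t[170:350,200:500],(800,480)); cv2.imwrite('pics/topc.png',a)
cv2.imwrite('pics/sidec.png',cv2.resize(s[140:440,180:500],(640,600)))
f=lambda n,p,z:print(n,np.round(at_z(*p,z),1))
for n,c,p,z in [('hole','top',(361.4,245.7),60),('hole','side',(333.5,296.2),60),('hub','top',(310,236),130),('hub','side',(333.5,243),100),('grip','top',(248.7,257.1),209),('grip','side',(290.6,178.3),209),('dop','top',(447.7,286.1),6),('dop','side',(312.7,414.6),6),('bare','top',(451.2,255.4),6),('bare','side',(357.3,413.5),6),('dish','top',(449.7,269.7),0),('dish','side',(333.7,415.3),0)]: f(n+' '+c,(c,p),z)
```

```text
Traceback (most recent call last):
  File "h.py", line 16, in at_z
    e,d=ray(name,px,st); return e+d*(z-e[2])/d[2]
        ~~~^^^^^^^^^^^^
  File "h.py", line 11, in ray
    m,Rm,e=cam(name,st)
           ~~~^^^^^^^^^
  File "h.py", line 9, in cam
    return m,np.array(m['rotation']).reshape(3,3),np.array(m['eye'])
             ~~~~~~~~~~~~~~~~~~~~~~~~~~~~~~~^^^^^
ValueError: cannot reshape array of size 3 into shape (3,3)
```

View pics/topc.png

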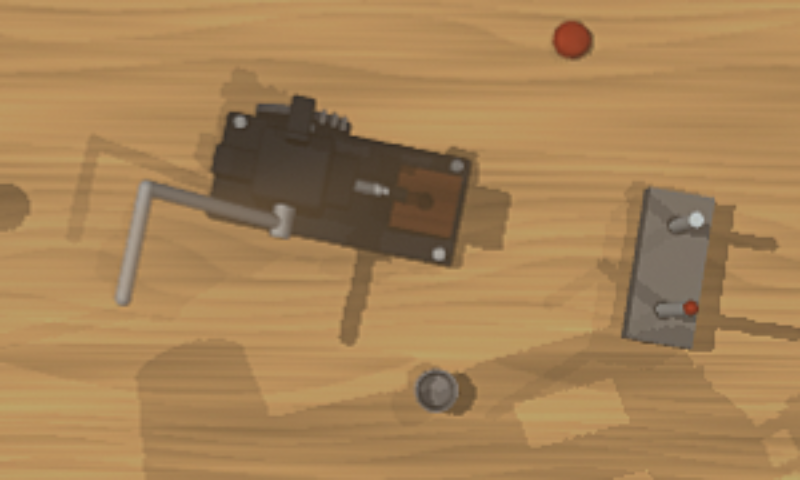

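View pics/sidec.png

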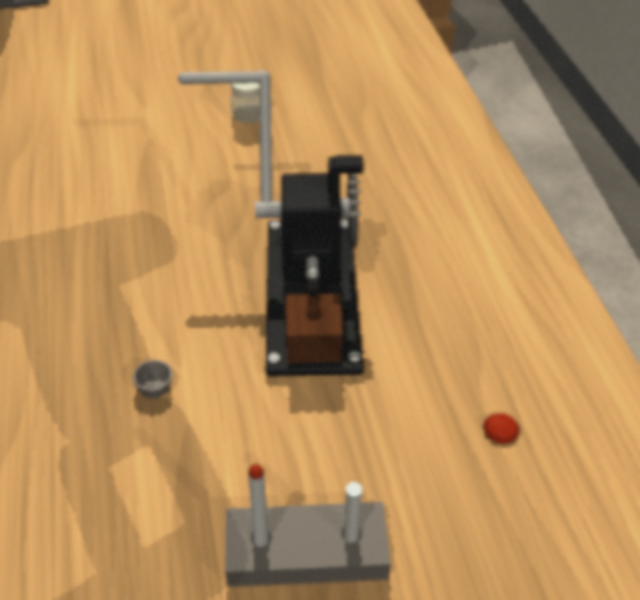

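The top view shows the press with the handle arm at left (grip around full-image (248,257)). The walnut hole is near (360,245), and the dish is at right with the red-tipped stick at (459,286) and the bare stick at (461,252). The side view agrees.

```bash
python3 - <<'E'
from h import *
for c in('top','side'): print(env.camera_model(c))
E
sed -i "s/return m,np.array(m\['rotation'\]).reshape(3,3)/r=np.array(m['rotation']); r=R.from_euler('xyz',r,degrees=True).as_matrix() if r.size==3 else r.reshape(3,3)\n    return m,r/" h.py
python3 - <<'E'
from h import *
f=lambda n,p,z:print(n,np.round(at_z(*p,z),1))
for n,c,p,z in [('hole','top',(361.4,245.7),60),('hole','side',(333.5,296.2),60),('hub','top',(310,236),130),('hub','side',(333.5,243),100),('grip','top',(248.7,257.1),209),('grip','side',(290.6,178.3),209),('dop','top',(447.7,286.1),6),('stone','top',(458.8,285.5),142),('dop','side',(312.7,414.6),6),('stone','side',(180+257/2,140+471/2),142),('bare','top',(451.2,255.4),6),('bare','side',(357.3,413.5),6),('dish','top',(449.7,269.7),0),('dish','side',(333.7,415.3),0)]: f(n+' '+c,(c,p),z)
E
```

```text
{'fx': 576.1684056836891, 'fy': 576.1684056836891, 'cx': 316.09827618523485, 'cy': 252.2362510064712, 'k1': 0.0484699501494966, 'eye': array([ 460.53773371,   15.30035794, 1539.94175549]), 'rotation': array([-175.6618344 ,    0.62129183,  -88.95631988])}
{'fx': 462.76195190503114, 'fy': 462.76195190503114, 'cx': 326.1263538934278, 'cy': 240.70452080971495, 'k1': -0.07579072008139899, 'eye': array([ 448.15507708, -749.59417187,  820.09080674]), 'rotation': array([-130.84678834,    0.90006972,  -11.12041822])}
hole top [591.4 -83.   60. ]
hole side [585.8 -71.8  60. ]
hub top [607.   48.3 130. ]
hub side [613.2  58.1 100. ]
grip top [547.2 187.5 209. ]
grip side [535.8 188.8 209. ]
dop top [ 492.8 -315.6    6. ]
stone top [ 491.9 -312.8  142. ]
dop side [ 495.5 -311.     6. ]
stone side [ 492.9 -312.5  142. ]
bare top [ 574.4 -324.8    6. ]
bare side [ 578.5 -325.8    6. ]
dish top [ 536.6 -322.2    0. ]
dish side [ 534.7 -317.2    0. ]
```

```bash
cat >> h.py <<'E'
def plan(target,yaw,n,cur=None):
    st=env.state(); p=np.array(st['ee_pos']); y=st['ee_rot'][2]
    if cur is not None: p,y=np.array(cur[0],float),cur[1]
    d=(np.array(target)-p)/n; s=(yaw-y)/n
    for i in range(n):
        a=np.radians(y+s*i); c,q=np.cos(a),np.sin(a)
        print(np.round([d[0]*c+d[1]*q, d[0]*q-d[1]*c, -d[2]],1), round(-np.radians(s),3))
E
python3 - <<'E'
from h import *
m=env.camera_model('wrist');print(np.round(m['hand_eye'],3),m['fx'],m['cx'],m['cy'])
plan([493,-313,260],-9,6)
E
```

```text
[[ 1.00000e-03 -9.64000e-01 -2.67000e-01  7.51620e+01]
 [ 1.00000e+00  1.00000e-03  1.00000e-03 -1.10000e-02]
 [-1.00000e-03 -2.67000e-01  9.64000e-01 -1.55626e+02]
 [ 0.00000e+00  0.00000e+00  0.00000e+00  1.00000e+00]] 356.39026274774574 317.32863210426126 239.72751007384633
[ 52.8 -14.1  -5.3] 0.098
[ 51.2 -19.2  -5.3] 0.098
[ 49.  -24.1  -5.3] 0.098
[ 46.4 -28.8  -5.3] 0.098
[ 43.4 -33.2  -5.3] 0.098
[ 39.9 -37.3  -5.3] 0.098
```

Emit:
{"method": "arm_command", "body": {"motion": [{"offset": [0.0528, -0.0141, -0.0053], "spin": 0.098}, {"offset": [0.0512, -0.0192, -0.0053], "spin": 0.098}, {"offset": [0.049, -0.0241, -0.0053], "spin": 0.098}, {"offset": [0.0464, -0.0288, -0.0053], "spin": 0.098}, {"offset": [0.0434, -0.0332, -0.0053], "spin": 0.098}], "jaw": 0.09}}

```text
time_s: 1.52
ee_pos: [452.1, -346.5, 254.8]
ee_rot: [180.0, -0.0, -3.5]
force: [0.2, -0.2, -0.4]
gripper_width: 90.3
gripper_force: 0.0
```

Emit:
{"method": "arm_command", "body": {"motion": [{"offset": [0.04, -0.037, -0.0053], "spin": 0.098}, {"offset": [0, 0, 0], "spin": 0}, {"offset": [0, 0, 0], "spin": 0}, {"offset": [0, 0, 0], "spin": 0}]}}

```text
time_s: 2.02
ee_pos: [491.9, -313.9, 259.6]
ee_rot: [180.0, 0.0, -9.0]
force: [0.3, -0.3, -0.5]
gripper_width: 90.1
gripper_force: 0.0
```

Run:
```python
from h import *
st=env.state(); print(st['time_s'],st['ee_pos'],st['ee_rot'])
p,d=env.grab_frame('wrist'); cv2.imwrite('pics/w1.png',p); np.save('w1.npy',d)
for n in('dop_stick','bare_stick'):
    for r in env.boxes_of('wrist',n)[:2]:
        b=np.array(r['bbox']); print(n,'box',b.round(),r['score'])
    for r in env.pinpoint('wrist',n)[:2]: print(n,r, at_z('wrist',r['location'],6,st))
# stone via colour
hsv=cv2.cvtColor(p,cv2.COLOR_BGR2HSV); m=(((hsv[...,0]<8)|(hsv[...,0]>172))&(hsv[...,1]>150)&(hsv[...,2]>50)).astype(np.uint8)
n,l,s,c=cv2.connectedComponentsWithStats(m)
for i in range(1,n):
    if s[i,4]>60: print('red',c[i],s[i],'depth',np.median(d[l==i]),at_z('wrist',c[i],142,st))
```

```text
2.025 [ 491.92944585 -313.90776438  259.63326343] [ 1.79990468e+02  3.18385975e-02 -9.02404365e+00]
dop_stick box [306. 204. 325. 247.] 0.63
dop_stick {'location': [314.1, 207.5], 'score': 0.93} [ 493.15151492 -310.72290368    6.        ]
bare_stick box [305. 120. 324. 137.] 0.5
bare_stick {'location': [312.5, 134.2], 'score': 0.63} [ 574.11977449 -321.88640794    6.        ]
red [315.63448276 237.10344828] [307 230  17  16 145] depth 282.43488 [ 493.76241119 -313.15323605  142.        ]
```

View pics/w1.png

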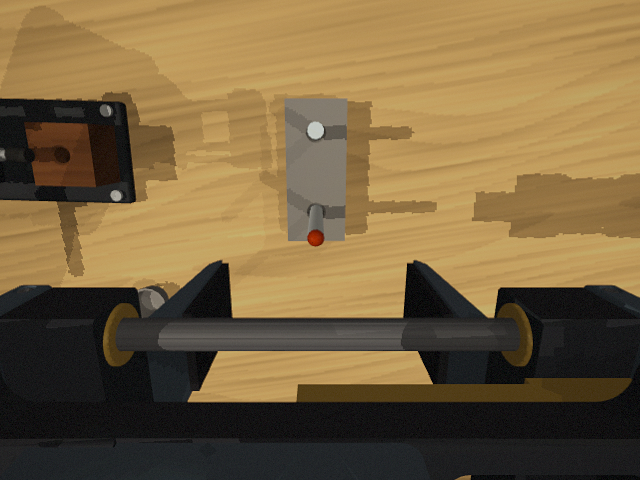

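The wrist view shows the stone at (316,237), between the fingers' lines and about 2 mm off centre. The bare stick is at (316,130), and the hole is at about (62,155). Going down to grasp.

Emit:
{"method": "arm_command", "body": {"motion": [{"offset": [0.002, -0.001, 0.05], "spin": 0}, {"offset": [0, 0, 0.05], "spin": 0}, {"offset": [0, 0, 0.048], "spin": 0}, {"offset": [0, 0, 0], "spin": 0}]}}

```text
time_s: 2.78
ee_pos: [492.6, -311.2, 108.5]
ee_rot: [-179.8, 0.5, -9.0]
force: [-0.7, -0.3, 0.8]
gripper_width: 90.2
gripper_force: 0.0
```

Emit:
{"method": "arm_command", "body": {"motion": [{"offset": [0, 0, 0], "spin": 0}, {"offset": [0, 0, 0], "spin": 0}, {"offset": [0, 0, 0], "spin": 0}, {"offset": [0, 0, 0], "spin": 0}, {"offset": [0, 0, 0], "spin": 0}], "jaw": 0.0, "newtons": 25}}

```text
time_s: 3.4
ee_pos: [495.1, -312.5, 112.1]
ee_rot: [180.0, -0.0, -8.9]
force: [-0.4, -1.1, 0.9]
gripper_width: 42.5
gripper_force: 0.0
```

Run:
```python
from h import *
p=cv2.imread('pics/w1.png'); st=dict(ee_pos=[491.93,-313.91,259.63],ee_rot=[180,0.03,-9.02])
print(at_z('wrist',(62,155),60,st), 'bolts',at_z('wrist',(106,111),16,st),at_z('wrist',(117,196),16,st))
print(env.state()['gripper_width'],env.state()['gripper_force'])
```

```text
[591.82762772 -79.11496884  60.        ] bolts [ 631.12808403 -110.10181322   16.        ] [542.35827025 -94.23394513  16.        ]
42.52442112798677 0.0
```

Emit:
{"method": "arm_command", "body": {"motion": [{"offset": [0, 0, 0], "spin": 0}, {"offset": [0, 0, 0], "spin": 0}, {"offset": [0, 0, 0], "spin": 0}, {"offset": [0, 0, 0], "spin": 0}, {"offset": [0, 0, 0], "spin": 0}]}}

```text
time_s: 4.03
ee_pos: [495.0, -312.4, 111.7]
ee_rot: [180.0, 0.0, -9.0]
force: [0.3, -1.4, 0.3]
gripper_width: 13.2
gripper_force: 25.0
```

Emit:
{"method": "arm_command", "body": {"motion": [{"offset": [0, 0, -0.03], "spin": 0}, {"offset": [0, 0, -0.04], "spin": 0}, {"offset": [0, 0, -0.04], "spin": 0}, {"offset": [0, 0, -0.03], "spin": 0}, {"offset": [0, 0, 0], "spin": 0}]}}

```text
time_s: 4.65
ee_pos: [496.1, -313.1, 254.3]
ee_rot: [179.9, -0.3, -8.9]
force: [-0.1, 0.2, -0.9]
gripper_width: 13.4
gripper_force: 25.0
```

Run:
```python
from h import *
plan([516,-70,252],-10,5)
```

```text
[ -3.6 -48.7   0.5] 0.004
[ -3.8 -48.6   0.5] 0.004
[ -4.  -48.6   0.5] 0.004
[ -4.2 -48.6   0.5] 0.004
[ -4.3 -48.6   0.5] 0.004
```

Emit:
{"method": "arm_command", "body": {"motion": [{"offset": [-0.004, -0.0486, 0.0005], "spin": 0.004}, {"offset": [-0.004, -0.0486, 0.0005], "spin": 0.004}, {"offset": [-0.004, -0.0486, 0], "spin": 0.004}, {"offset": [-0.004, -0.0486, 0], "spin": 0.004}, {"offset": [-0.004, -0.0486, 0], "spin": 0.004}]}}

```text
time_s: 5.28
ee_pos: [514.2, -67.8, 249.0]
ee_rot: [180.0, 0.2, -10.1]
force: [0.8, -0.5, 0.3]
gripper_width: 13.7
gripper_force: 25.0
```

Emit:
{"method": "arm_command", "body": {"motion": [{"offset": [0, 0, 0], "spin": 0}, {"offset": [0, 0, 0], "spin": 0}, {"offset": [0, 0, 0], "spin": 0}]}}

```text
time_s: 5.65
ee_pos: [514.8, -70.5, 250.2]
ee_rot: [180.0, 0.1, -10.2]
force: [0.1, 0.2, -0.3]
gripper_width: 13.3
gripper_force: 25.0
```

Run:
```python
from h import *
st=env.state(); print(st['time_s'],st['ee_pos'],st['ee_rot'])
p,d=env.grab_frame('wrist'); cv2.imwrite('pics/w2.png',p); np.save('w2.npy',d)
for n,z in(('press_hole',60),('dop_stick',147),('nose',74),('press_hub',130)):
    for r in env.pinpoint('wrist',n)[:2]: print(n,r, at_z('wrist',r['location'],z,st))
```

```text
5.65 [514.79292878 -70.52119402 250.17237439] [ 1.79972218e+02  5.28615684e-02 -1.01802531e+01]
press_hole {'location': [307.7, 137.0], 'score': 0.7} [593.82054697 -75.92224877  60.        ]
dop_stick {'location': [318.1, 246.6], 'score': 0.95} [512.76402703 -71.09590385 147.        ]
nose {'location': [287.0, 136.4], 'score': 0.94} [597.37581594 -58.11548692  74.        ]
press_hub {'location': [149.7, 132.5], 'score': 0.74} [616.53373329  37.14687785 130.        ]
```

View pics/w2.png

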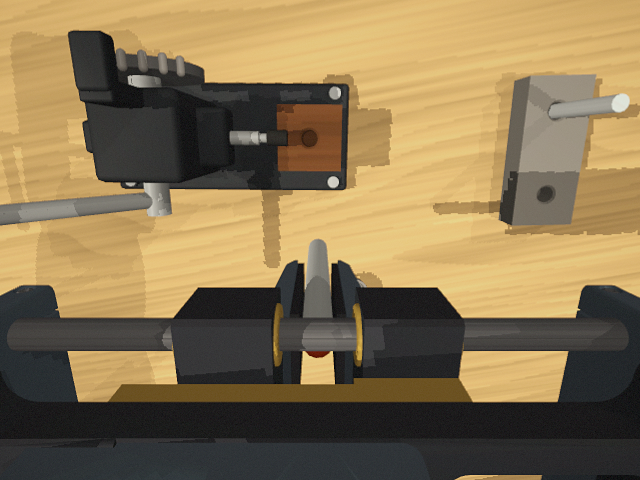

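The view shows the stick gripped upright with its foot at (318,241). The hole is at about (309,138), the nose left of it, and the dish socket is now empty. Refining the hole position.

Run:
```python
from h import *
p=cv2.imread('pics/w2.png'); st=dict(ee_pos=[514.79,-70.52,250.17],ee_rot=[180,0.05,-10.18])
g=p[...,2].astype(int)
m=np.zeros(g.shape,np.uint8); m[124:152,293:326]=(g[124:152,293:326]<75)
n,l,s,c=cv2.connectedComponentsWithStats(m)
for i in range(1,n):
    if s[i,4]>20: print(c[i],s[i],at_z('wrist',c[i],60,st))
print(g[138,270:350:2])
q=at_z('wrist',(309,138),60,st);print(q)
hc=at_z('wrist',(309,138),60,st)
plan([593.8,-77,206],-10.2,4)
```

```text
[308.27853881 137.543379  ] [300 130  17  17 219] [593.26917347 -76.27364692  60.        ]
[ 49  52  48  50  46  47  49  53  37  92  92  90  90  91  90  82  47  71
  71  72  74  72  73  70 115 125 128 126 125 128 130 128 128 127 129 128
  43  45  30 183]
[592.74834937 -76.8616921   60.        ]
[19.7 -1.8 11.2] 0.0
[19.7 -1.8 11.2] 0.0
[19.7 -1.8 11.2] 0.0
[19.7 -1.8 11.2] 0.0
```

Emit:
{"method": "arm_command", "body": {"motion": [{"offset": [0.02, -0.002, 0.011], "spin": 0}, {"offset": [0.02, -0.002, 0.011], "spin": 0}, {"offset": [0.02, -0.0025, 0.011], "spin": 0}, {"offset": [0.02, -0.0025, 0.011], "spin": 0}, {"offset": [0, 0, 0], "spin": 0}]}}

```text
time_s: 6.52
ee_pos: [595.7, -74.9, 205.4]
ee_rot: [180.0, 0.1, -10.1]
force: [0.5, 0.3, -2.2]
gripper_width: 13.0
gripper_force: 25.0
```

Emit:
{"method": "arm_command", "body": {"motion": [{"offset": [0, 0, 0.012], "spin": 0}, {"offset": [0, 0, 0.012], "spin": 0}, {"offset": [0, 0, 0], "spin": 0}, {"offset": [0, 0, 0], "spin": 0}]}}

```text
time_s: 7.02
ee_pos: [595.3, -74.6, 183.0]
ee_rot: [180.0, -0.0, -10.1]
force: [0.4, 0.2, 0.3]
gripper_width: 13.2
gripper_force: 25.0
```

Run:
```python
from h import *
st=env.state(); print(st['time_s'],st['ee_pos'],st['ee_rot'])
p,d=env.grab_frame('wrist'); cv2.imwrite('pics/w3.png',p)
for n,z in(('press_hole',60),('dop_stick',st['ee_pos'][2]-105.7)):
    for r in env.pinpoint('wrist',n)[:2]: print(n,r, at_z('wrist',r['location'],z,st))
cv2.imwrite('pics/w3c.png',cv2.resize(p[120:345,230:410],None,fx=2.6,fy=2.6,interpolation=cv2.INTER_CUBIC))
p,d=env.grab_frame('side')
for n,z in(('press_hole',60),('dop_stick',st['ee_pos'][2]-105.7)):
    for r in env.pinpoint('side',n)[:2]: print('side',n,r, at_z('side',r['location'],z,st))
cv2.imwrite('pics/s3c.png',cv2.resize(p[190:330,280:400],None,fx=4,fy=4,interpolation=cv2.INTER_CUBIC))
```

```text
7.025 [595.31512605 -74.64120358 183.0059013 ] [ 1.79995633e+02 -2.59353247e-02 -1.00997986e+01]
dop_stick {'location': [318.7, 246.3], 'score': 0.72} [592.84848884 -75.57158861  77.3059013 ]
side press_hole {'location': [335.3, 298.3], 'score': 0.92} [588.40935892 -78.65393426  60.        ]
side dop_stick {'location': [333.1, 293.2], 'score': 0.56} [583.61825662 -78.43464041  77.3059013 ]
```

View pics/w3c.png

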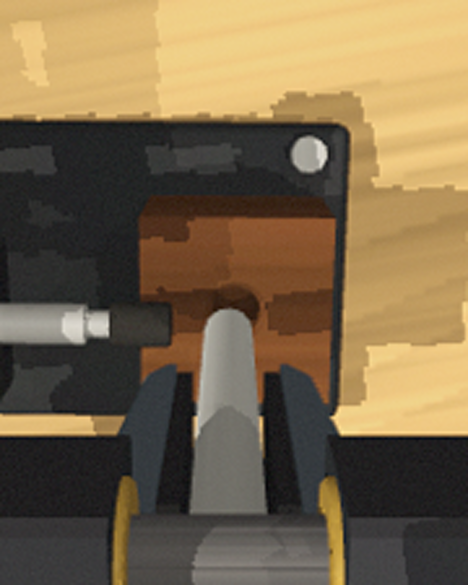

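View pics/s3c.png

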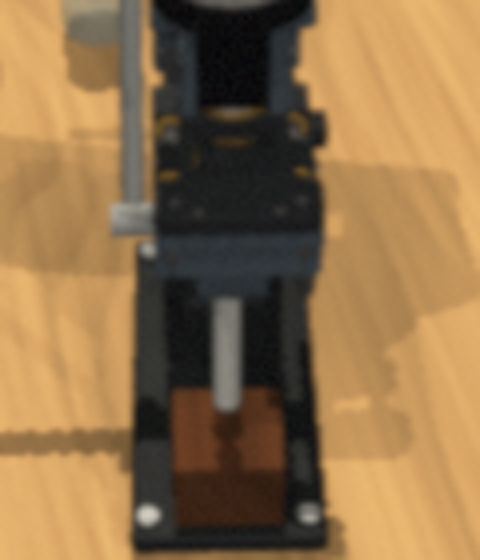

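The wrist crop shows the hole partly hidden behind the foot, its centre slightly right of the stick (toward tool +y). The side crop shows the foot aligned left-right with the hole. Fitting the visible rim.

Run:
```python
from h import *
p=cv2.imread('pics/w3.png'); st=dict(ee_pos=[595.315,-74.641,183.006],ee_rot=[180,-0.026,-10.1])
print(p[224:246,302:342,2])
from scipy.spatial.transform import Rotation
# project candidate hole rims to pixels
m,Rm,e=cam('wrist',st)
def proj(P):
    q=(np.array(P)-e)@Rm; u=q[:,:2]/q[:,2:]; k=1+m['k1']*(u**2).sum(1,keepdims=True); return u*k*m['fx']+[m['cx'],m['cy']]
a=np.linspace(0,2*np.pi,8,endpoint=False)
for c in((592.8,-76.5),(593,-78.5)):
  for r in(7.8,9.8): print(c,r,proj(np.c_[c[0]+r*np.cos(a),c[1]+r*np.sin(a),np.full(8,60 if r>8 else 58)]).round(1).tolist())
print(proj([[592.8,-75.6,77.3]]), proj([[595.3,-74.6,77.3]]))
```

```text
[[110 110 110 112 114 108 108 110 109 111 108 107 105 107 107 102 111 122
  124 121 121 120 123 121 119 122 122 120 120 120 120 122 119 123 122 120
  123 120 123 121]
 [108 108 108 108 110 109 112 108 108 108 109 109 106 110 105 107 107 124
  122 123 121 122 121 124 123 123 121 122 120 122 120 122 122 121 121 123
  123 122 123 122]
 [107 108 109 108 108 107 107 106 108 108 108 109 106 107 106 103 110 124
  123 123 122 125 125 124 121 122 123 125 122 123 123 123 125 122 125 124
  122 123 123 123]
 [109 107 109 107 108 108 107 109 108 106 109 108 108 108 107 109 121 126
  123 126 125 125 123 124 123 124 123 123 124 125 124 123 123 125 123 122
  123 123 121 124]
 [107 108 108 108 107 108 106 107 107 107 108 110 123 122 123 123 120 111
  113 115 115 120 123 123 124 124 124 123 121 123 122 122 124 121 123 123
  123 122 125 123]
 [106 107 109 107 107 108 107 106 108 108 105 110 125 109 109  99  94  94
   97  98 101 105 104 112 120 124 123 121 122 120 122 122 123 122 124 124
  124 124 123 122]
 [106 108 109 110 111 110 108 109 108 110 107 109 107  91  90  89  83  83
   81  82  84  95 102 10
[... 2522 characters left out ...]
 126 132 133  92  96  98  96  98
   96  96  96  95]]
(592.8, -76.5) 7.8 [[318.1, 230.3], [311.9, 234.2], [310.3, 241.1], [314.3, 247.0], [321.4, 248.5], [327.5, 244.7], [329.2, 237.9], [325.3, 231.9]]
(592.8, -76.5) 9.8 [[317.7, 228.5], [309.8, 233.4], [307.9, 242.1], [312.9, 249.6], [321.8, 251.5], [329.6, 246.7], [331.7, 238.1], [326.7, 230.5]]
(593, -78.5) 7.8 [[320.5, 229.7], [314.3, 233.5], [312.7, 240.4], [316.6, 246.3], [323.7, 247.8], [329.9, 244.1], [331.5, 237.2], [327.6, 231.2]]
(593, -78.5) 9.8 [[320.1, 227.9], [312.2, 232.8], [310.3, 241.5], [315.2, 248.9], [324.2, 250.8], [332.0, 246.1], [334.1, 237.4], [329.2, 229.8]]
[[318.75815103 246.35209105]] [[316.90052127 243.47697743]]
```

Emit:
{"method": "arm_command", "body": {"motion": [{"offset": [0.0006, 0.002, 0.0], "spin": 0}, {"offset": [0, 0, 0.008], "spin": 0}, {"offset": [0, 0, 0.006], "spin": 0}, {"offset": [0, 0, 0.005], "spin": 0}, {"offset": [0, 0, 0.003], "spin": 0}]}}

```text
time_s: 7.95
ee_pos: [595.4, -76.6, 160.1]
ee_rot: [180.0, 0.0, -10.1]
force: [-0.9, -0.1, -0.6]
gripper_width: 13.4
gripper_force: 25.0
```

Emit:
{"method": "arm_command", "body": {"motion": [{"offset": [0, 0, 0.002], "spin": 0}, {"offset": [0, 0, 0], "spin": 0}]}}

```text
time_s: 8.2
ee_pos: [595.6, -76.7, 158.7]
ee_rot: [180.0, 0.0, -10.1]
force: [-0.5, -0.1, 0.1]
gripper_width: 13.3
gripper_force: 25.0
```

```bash
python3 -c "
from h import *
s=env.state();print(s['ee_pos'],s['force'],s['torque'])"
```

```text
[595.6328917  -76.66714094 158.66834609] [-0.48489794 -0.13341756  0.07776737] [ 0.0414182   0.0194245  -0.03944591]
```

Emit:
{"method": "arm_command", "body": {"motion": [{"offset": [0, 0, 0.006], "spin": 0}, {"offset": [0, 0, 0.006], "spin": 0}, {"offset": [0, 0, 0.005], "spin": 0}, {"offset": [0, 0, 0], "spin": 0}]}}

```text
time_s: 8.7
ee_pos: [595.3, -76.6, 141.1]
ee_rot: [180.0, 0.1, -10.1]
force: [-1.0, -0.0, -0.7]
gripper_width: 13.1
gripper_force: 25.0
```

Emit:
{"method": "arm_command", "body": {"motion": [{"offset": [0, 0, 0.007], "spin": 0}, {"offset": [0, 0, 0.006], "spin": 0}, {"offset": [0, 0, 0.004], "spin": 0}, {"offset": [0, 0, 0], "spin": 0}]}}

```text
time_s: 9.2
ee_pos: [595.4, -76.6, 124.3]
ee_rot: [180.0, 0.0, -10.1]
force: [0.3, 0.3, -1.1]
gripper_width: 13.4
gripper_force: 25.0
```

Emit:
{"method": "arm_command", "body": {"motion": [{"offset": [0, 0, 0.001], "spin": 0}, {"offset": [0, 0, 0], "spin": 0}, {"offset": [0, 0, 0], "spin": 0}, {"offset": [0, 0, 0], "spin": 0}, {"offset": [0, 0, 0], "spin": 0}], "jaw": 0.06}}

```text
time_s: 9.82
ee_pos: [595.7, -76.7, 123.8]
ee_rot: [180.0, -0.0, -10.1]
force: [0.6, 0.6, -0.9]
gripper_width: 59.0
gripper_force: 0.0
```

Emit:
{"method": "arm_command", "body": {"motion": [{"offset": [0, 0, 0], "spin": 0}, {"offset": [0, 0, 0], "spin": 0}, {"offset": [0, 0, -0.025], "spin": 0}, {"offset": [0, 0, -0.05], "spin": 0}, {"offset": [0, 0, -0.05], "spin": 0}]}}

```text
time_s: 10.45
ee_pos: [595.4, -76.7, 249.8]
ee_rot: [180.0, 0.0, -10.1]
force: [1.5, 0.2, 1.1]
gripper_width: 59.9
gripper_force: 0.0
```

Emit:
{"method": "arm_command", "body": {"motion": [{"offset": [-0.04, 0, -0.03], "spin": 0}, {"offset": [-0.03, 0, -0.01], "spin": 0}, {"offset": [0, 0, 0], "spin": 0}, {"offset": [0, 0, 0], "spin": 0}]}}

```text
time_s: 10.95
ee_pos: [527.2, -64.5, 288.4]
ee_rot: [180.0, -0.0, -10.1]
force: [0.3, -0.6, -0.3]
gripper_width: 59.8
gripper_force: 0.0
```

Run:
```python
from h import *
st=env.state(); print(st['time_s'],st['ee_pos'],st['ee_rot'],st['force'])
p,d=env.grab_frame('wrist'); cv2.imwrite('pics/w4.png',p); np.save('w4.npy',d)
for n,z in(('press_hole',60),('dop_stick',15),('press_hub',100),('handle_grip',209)):
    for r in env.pinpoint('wrist',n)[:2]: print(n,r, at_z('wrist',r['location'],z,st))
hsv=cv2.cvtColor(p,cv2.COLOR_BGR2HSV); m=(((hsv[...,0]<8)|(hsv[...,0]>172))&(hsv[...,1]>150)&(hsv[...,2]>50)).astype(np.uint8)
n,l,s,c=cv2.connectedComponentsWithStats(m)
for i in range(1,n):
    if s[i,4]>60: dd=np.median(d[l==i]);print('red',c[i],s[i],'depth',dd,at_d('wrist',c[i],dd,st),at_z('wrist',c[i],151,st))
```

```text
10.95 [527.19324291 -64.50571253 288.43368902] [ 1.79994407e+02 -2.14095667e-02 -1.00950118e+01] [ 0.30810218 -0.56086961 -0.30006896]
press_hole {'location': [319.9, 150.0], 'score': 0.82} [592.01220121 -79.07543504  60.        ]
dop_stick {'location': [317.4, 149.4], 'score': 0.78} [592.1202634  -76.48062544  15.        ]
press_hub {'location': [177.8, 145.9], 'score': 0.88} [619.71944955  51.08529129 100.        ]
red [320.32352941 151.32352941] [312 144  15  17  68] depth 284.69318 [593.10244608 -78.90485174 150.86778869] [593.10607006 -78.90430468 151.        ]
```

View pics/w4.png

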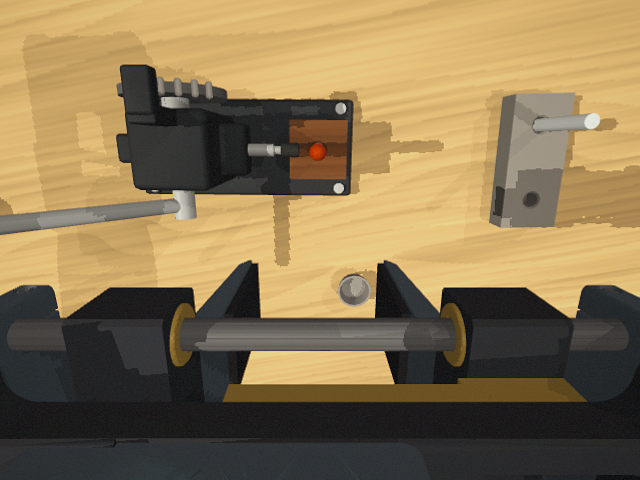

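The stone is at (320,151) above the block, with its height measured at 151 mm, so the stick is fully seated and upright. Next, the handle.

```bash
python3 -c "
from h import *
plan([500,186,300],-10.1,5)"
```

```text
[-14.1 -48.4  -2.4] 0.0
[-14.1 -48.4  -2.4] 0.0
[-14.1 -48.4  -2.4] 0.0
[-14.1 -48.4  -2.4] 0.0
[-14.1 -48.4  -2.4] 0.0
```

Emit:
{"method": "arm_command", "body": {"motion": [{"offset": [-0.014, -0.0484, -0.003], "spin": 0}, {"offset": [-0.014, -0.0484, -0.003], "spin": 0}, {"offset": [-0.014, -0.0484, -0.002], "spin": 0}, {"offset": [-0.014, -0.0484, -0.002], "spin": 0}, {"offset": [-0.014, -0.0484, -0.002], "spin": 0}]}}

```text
time_s: 11.82
ee_pos: [500.3, 187.8, 300.4]
ee_rot: [180.0, 0.0, -10.1]
force: [1.6, -0.3, 0.1]
gripper_width: 60.0
gripper_force: 0.0
```

Emit:
{"method": "arm_command", "body": {"motion": [{"offset": [0, 0, 0], "spin": 0}, {"offset": [0, 0, 0], "spin": 0}, {"offset": [0, 0, 0], "spin": 0}]}}

```text
time_s: 12.2
ee_pos: [500.5, 185.0, 300.5]
ee_rot: [180.0, 0.0, -10.2]
force: [0.6, -0.5, -0.4]
gripper_width: 59.9
gripper_force: 0.0
```

Run:
```python
from h import *
st=env.state(); print(st['time_s'],st['ee_pos'],st['ee_rot'],st['force'])
p,d=env.grab_frame('wrist'); cv2.imwrite('pics/w5.png',p); np.save('w5.npy',d)
for n,z in(('press_hub',100),('handle_grip',209)):
    for r in env.pinpoint('wrist',n)[:2]:
        u,v=np.int32(np.round(r['location'])); print(n,r, at_z('wrist',r['location'],z,st), d[v,u])
# points of bar by depth: height>195
pts=[]
for v in range(0,290,3):
    for u in range(0,640,3):
        if d[v,u]>0:
            P=at_d('wrist',(u,v),d[v,u],st)
            if 195<P[2]<225: pts.append((u,v,*P))
pts=np.array(pts); print(len(pts))
for lo in range(0,290,20):
    q=pts[(pts[:,1]>=lo)&(pts[:,1]<lo+20)]
    if len(q): print(lo,len(q),q.mean(0).round(1),q[:,0].min(),q[:,0].max(),q[:,4].max().round(1))
```

```text
12.2 [500.50033868 184.96259235 300.54945505] [ 1.79964209e+02  7.00452198e-03 -1.01896851e+01] [ 0.55107859 -0.53285718 -0.43305728]
press_hub {'location': [438.7, 69.3], 'score': 0.84} [617.39486051  50.65306749 100.        ] 299.23233
handle_grip {'location': [306.4, 190.9], 'score': 0.57} [543.04921255 184.72687551 209.        ] 241.50426Traceback (most recent call last):
  File "<stdin>", line 12, in <module>
  File "h.py", line 19, in at_d
    e,d=ray(name,px,st); return e+d*dep
        ~~~^^^^^^^^^^^^
  File "h.py", line 12, in ray
    m,Rm,e=cam(name,st)
           ~~~^^^^^^^^^
  File "h.py", line 5, in cam
    m=env.camera_model(name)
ValueError: time passes only in moves, steps and waits
```

View pics/w5.png

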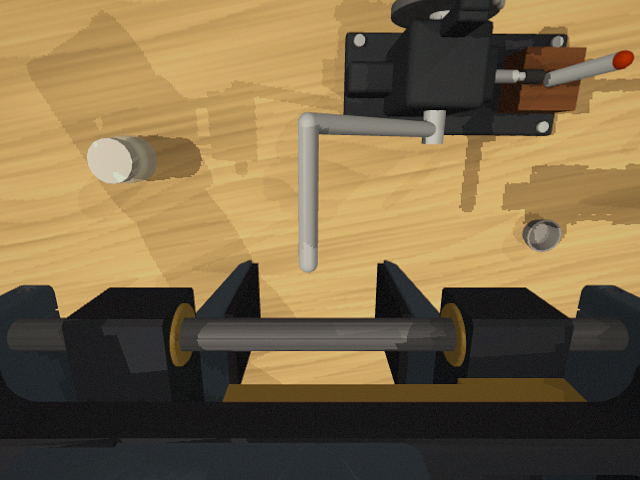

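The grip bar is vertical in the image at column 308, rows 120–270, parallel to tool x. The measured mid-point (543,185,209) matches the geometry. The jar is at left and clear. Moving above the bar, then down.

Emit:
{"method": "arm_command", "body": {"motion": [{"offset": [0.037, -0.007, 0.02], "spin": 0}, {"offset": [0, 0, 0.035], "spin": 0}, {"offset": [0, 0, 0.03], "spin": 0}, {"offset": [0, 0, 0.012], "spin": 0}, {"offset": [0, 0, 0], "spin": 0}]}}

```text
time_s: 12.98
ee_pos: [537.9, 186.1, 203.6]
ee_rot: [180.0, 0.0, -10.1]
force: [0.3, 0.4, 0.5]
gripper_width: 60.0
gripper_force: 0.0
```

Emit:
{"method": "arm_command", "body": {"motion": [{"offset": [0, 0, 0], "spin": 0}, {"offset": [0, 0, 0], "spin": 0}, {"offset": [0, 0, 0], "spin": 0}, {"offset": [0, 0, 0], "spin": 0}, {"offset": [0, 0, 0], "spin": 0}], "jaw": 0.0, "newtons": 45}}

```text
time_s: 13.6
ee_pos: [537.6, 185.2, 203.6]
ee_rot: [179.8, 0.0, -10.1]
force: [-1.1, -2.0, 2.8]
gripper_width: 13.3
gripper_force: 45.4
```

Emit:
{"method": "arm_command", "body": {"motion": [{"offset": [0, 0, 0], "spin": 0}, {"offset": [0, 0, 0], "spin": 0}, {"offset": [0, 0, 0], "spin": 0}]}}

```text
time_s: 13.98
ee_pos: [537.6, 185.3, 203.7]
ee_rot: [179.9, 0.0, -10.1]
force: [0.0, -4.6, 0.7]
gripper_width: 13.2
gripper_force: 45.0
```

Emit:
{"method": "arm_command", "body": {"motion": [{"offset": [0, -0.0074, 0.0085], "spin": 0}, {"offset": [0, -0.0067, 0.0089], "spin": 0}, {"offset": [0, -0.0061, 0.0094], "spin": 0}, {"offset": [0, -0.0054, 0.0098], "spin": 0}, {"offset": [0, 0, 0], "spin": 0}]}}

```text
time_s: 14.6
ee_pos: [542.5, 210.5, 167.3]
ee_rot: [179.8, -0.0, -10.1]
force: [-0.5, -6.5, 5.1]
gripper_width: 12.9
gripper_force: 45.0
```

```bash
cat > q.py <<'E'
from h import *
s=env.state();p=s['ee_pos'];z=p[2]+5-100
print(p,s['ee_rot'],s['force'],s['gripper_width'],'q',0.75-np.arcsin(z/160))
E
python3 q.py
```

```text
[542.51059335 210.45540779 167.32938447] [ 1.79831823e+02 -3.74017697e-02 -1.00820759e+01] [-0.48788742 -6.5235854   5.0772711 ] 12.873199443670146 q 0.2809280697040274
```

Tracking well (first click). Continuing to 0.56.

Emit:
{"method": "arm_command", "body": {"motion": [{"offset": [0, -0.0047, 0.0102], "spin": 0}, {"offset": [0, -0.004, 0.0104], "spin": 0}, {"offset": [0, -0.0033, 0.0107], "spin": 0}, {"offset": [0, -0.0025, 0.0109], "spin": 0}, {"offset": [0, 0, 0], "spin": 0}]}}

```text
time_s: 15.22
ee_pos: [545.3, 224.3, 125.7]
ee_rot: [179.8, -0.1, -10.1]
force: [-0.8, -8.1, 9.3]
gripper_width: 13.3
gripper_force: 45.0
```

```bash
python3 q.py
```

```text
[545.29316067 224.33616047 125.70423954] [ 1.79820874e+02 -7.33204721e-02 -1.00732366e+01] [-0.78470084 -8.11737237  9.34095464] 13.275138000399659 q 0.5569007118489927
```

Emit:
{"method": "arm_command", "body": {"motion": [{"offset": [0, -0.001, 0.011], "spin": 0}, {"offset": [0, -0.0005, 0.011], "spin": 0}, {"offset": [0, 0, 0.009], "spin": 0}, {"offset": [0, 0.0002, 0.007], "spin": 0}, {"offset": [0, 0.0002, 0.004], "spin": 0}]}}

```text
time_s: 15.85
ee_pos: [545.9, 227.0, 85.0]
ee_rot: [-180.0, -0.1, -10.1]
force: [-2.7, -3.4, 13.2]
gripper_width: 13.1
gripper_force: 45.0
```

```bash
python3 q.py
```

```text
[545.86453276 227.04078857  84.99914956] [-1.79952602e+02 -1.24493471e-01 -1.01167887e+01] [-2.68965935 -3.37109377 13.15060258] 13.066230091024728 q 0.8125460874676629
```

Emit:
{"method": "arm_command", "body": {"motion": [{"offset": [0, 0.0002, 0.004], "spin": 0}, {"offset": [0, 0, 0], "spin": 0}, {"offset": [0, 0, 0], "spin": 0}, {"offset": [0, 0, 0], "spin": 0}]}}

```text
time_s: 16.35
ee_pos: [545.9, 226.8, 81.3]
ee_rot: [-179.9, -0.1, -10.1]
force: [-2.2, -4.3, 13.1]
gripper_width: 13.3
gripper_force: 45.0
```

```bash
python3 q.py
python3 - <<'E'
from h import *
st=env.state()
for c in('side','top','wrist'):
    p,d=env.grab_frame(c)
    if c=='side': cv2.imwrite('pics/s6.png',cv2.resize(p[150:330,260:400],None,fx=3.3,fy=3.3,interpolation=cv2.INTER_CUBIC))
    if c=='wrist':cv2.imwrite('pics/w6.png',p)
    for n,z in(('handle_grip',86),('nose',74)):
        for r in env.pinpoint(c,n)[:1]: print(c,n,r,at_z(c,r['location'],z,st))
E
```

```text
[545.85720426 226.7926431   81.32492359] [-1.79949506e+02 -1.35959721e-01 -1.01185748e+01] [-2.21079734 -4.30138917 13.07702694] 13.262463488182805 q 0.8355736297741253
side handle_grip {'location': [293.1, 207.5], 'score': 0.63} [540.92886272 236.43383994  86.        ]
top handle_grip {'location': [361.9, 314.3], 'score': 0.44} [416.57584814 -84.53846214  86.        ]
top nose {'location': [361.1, 245.3], 'score': 0.42} [591.18316976 -81.25199965  74.        ]
wrist handle_grip {'location': [312.7, 305.3], 'score': 0.71} [548.06818632 228.34473099  86.        ]
```

View pics/w6.png

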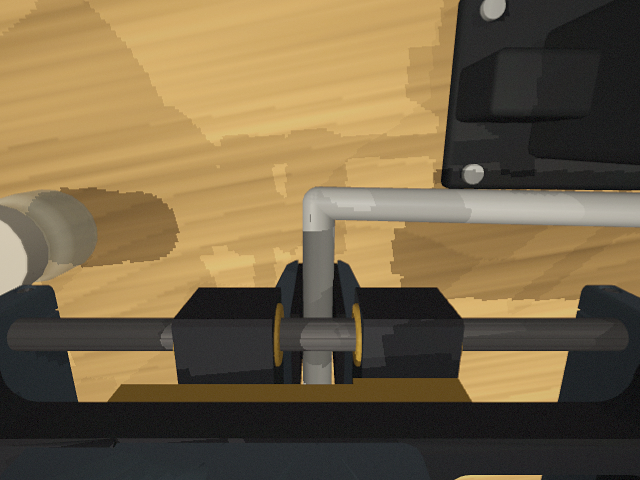

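The bar is held between the pads at (318,250), clear of the jar. I'll check the bar's height by depth, and that the stick is still standing.

```bash
python3 - <<'E'
from h import *
st=env.state(); p,d=env.grab_frame('wrist')
for v in(215,235,250): 
    dd=np.median(d[v-2:v+3,315:322]); print(at_d('wrist',(318,v),dd,env.state()) if 0 else (v,dd))
E
python3 - <<'E'
from h import *
st=env.state();m,Rm,e=cam('wrist',st)
p,d=env.grab_frame('wrist')
for v in(215,235,250):
    for u in (314,318,322):
        q=np.array([(u-m['cx'])/m['fx'],(v-m['cy'])/m['fy'],1])*np.median(d[v-1:v+2,u]); print(v,u,(e+Rm@q).round(1),end=' ')
p,d=env.grab_frame('side')
for n in ('dop_stick','press_hole'): print(n,[ (r['location'],r['score']) for r in env.pinpoint('side',n)[:1]])
m,Rm,e=cam('side') if 0 else (None,None,None)
hsv=cv2.cvtColor(p,cv2.COLOR_BGR2HSV); k=(((hsv[...,0]<8)|(hsv[...,0]>172))&(hsv[...,1]>140)&(hsv[...,2]>50)).astype(np.uint8)
n,l,s,c=cv2.connectedComponentsWithStats(k)
np.save('red.npy',[c[i] for i in range(1,n) if s[i,4]>15])
E
python3 -c "
from h import *
for c in np.load('red.npy'): print(c,at_z('side',c,151))"
```

```text
(215, np.float32(145.55557))
(235, np.float32(147.85934))
(250, np.float32(149.55894))
215 314 [591.4 219.9  94.3] 215 318 [591.1 218.3  93.8] 215 322 [591.  216.7  94.8] 235 314 [583.2 221.4  94.5] 235 318 [582.7 219.8  93.9] 235 322 [582.5 218.1  93.9] 250 314 [576.7 222.5  94.2] 250 318 [576.4 220.9  94. ] 250 322 [576.  219.2  93.9] dop_stick [([338.8, 310.7], 0.61)]
press_hole [([335.6, 297.8], 0.61)]
[336.78947368 268.36842105] [591.8078367  -78.58514603 151.        ]
[430.20765027 353.81967213] [ 705.33127196 -319.2429308   151.        ]
```

View pics/s6.png

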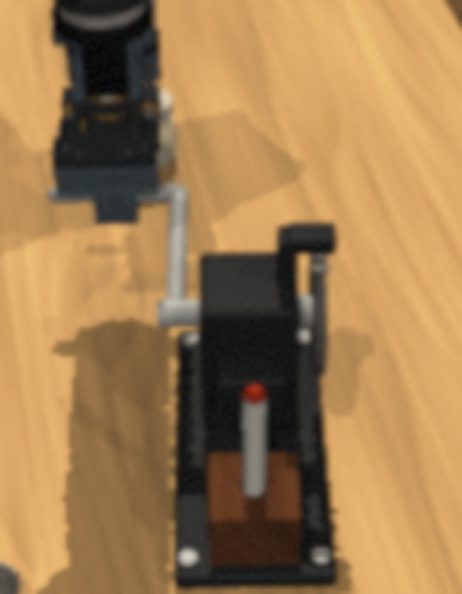

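The side view shows the stone-up stick standing in the block, with the handle held down level. The bar's centre is at about 87 mm, which gives q ≈ 0.83. Handing in.

```bash
python3 -c "
from workcell import env
print(env.job_done())"
```

```text
the job is handed in; nothing more can be done
None
```

The carnelian dop stick stands stone up in the walnut block and the job is handed in, with the arm still holding the handle at the third click (about 0.83 rad by measured grip height); the judge returned no verdict.

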